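Set the twist-lock sampling mast of a gas calibration stand

TASK

Set the sampling mast on the gas calibration bench to the height marked by the yellow pointer: twist the blue grip bar anticlockwise to free the mast, draw it up, and twist it back clockwise in the notch that brings the orange collar nearest to the pointer's height. Turn it gently home against its stop and keep it pressed there for a moment, then lower it onto the notch and let go so that the lock alone carries it. Feel for the notch and never force the lock; leave the pointer and the other things on the bench where they are.

Things in the scene. Friction and masses are not known exactly. Their poses are not given: they have to be found in the camera images.
- stand: Fixed stand: steel base plate 130 x 190 x 12 mm, upright aluminium tube to 145 mm above the bench, open towards the stand's +x. Origin: on the bench under the mast's vertical axis, z up. A pointer post, 10 mm thick, 264 mm high, stands 98 mm from the axis towards the stand's -y.
- mast: Telescoping inner mast: steel rod, 19 mm in diameter, sliding vertically without play on the stand's axis. Origin on the axis, at bench level when fully down, as at the start; it rises with the mast (0 to 115 mm). 0.34 kg with its head (x 0.7 to 1.4); friction about 1 N: when free and let go it sinks to the bottom.
- twist (a joint): Angle of the mast's head (bar and pin), rad, growing anticlockwise from above, limit 1.15. Bar and pin point 0.5 rad clockwise of the stand's x at 0. Below 0.36 the pin is in a gap of the ladder: locked. Above 0.97 it is clear: the mast slides. Between, it may catch on a tooth. Starts at 0.27 to 0.36 under the lowest tooth. Friction 0.05 N m; stays as left.
- grip_bar (a point): Centre of the blue grip bar on the mast's top: 52 mm long (its x axis), 14 mm thick (y axis), 46 mm high, centre 195 mm above the bench when the mast is down. Pinch across the 14 mm, from above, bar centred. 16 mm below its lower edge is the top of the orange collar.
- collar (a point): Centre of the orange collar disc, 60 mm in diameter, 6 mm thick, on the mast's axis 153 mm above the mast's origin; rises with the mast.
- pointer_tip (a point): Red tip of the yellow pointer clamped on its post, 70 mm from the mast's axis towards the stand's -y, 3 mm thick. Its height marks the height wanted for the collar (188 to 244 mm above the bench). Leave it untouched.
- detector: Yellow portable gas detector lying on the bench, 62 x 110 x 34 mm, origin under its centre. Bystander.
- meter: White handheld meter lying on the bench, 38 x 120 x 20 mm, origin under its centre. Bystander.
- span_can: Green upright gas can, 66 mm in diameter, 150 mm high, origin under its centre. Bystander.
- pin (a point): Tip of the red lock pin, radial, 6 mm in diameter, out to 36 mm from the axis below the bar's +x half, on the mast's head, 30 mm above the mast's origin. A good lock presses it on the hard stop with 7 to 10 N (0.25 to 0.3 N m on the bar) for half a second; over 14 N (0.4 N m) harms the stop, over 22 N in all on teeth and stop harms the lock.
- ladder_mid (a point): Nominal middle of the brass lock ladder, 28 mm from the axis: seven teeth, 6 mm thick, 9 mm gaps; nominal tops 43, 58, 73 .. 133 mm above the bench. An upright wall on the clockwise side is the stop, nominally at twist 0. The real ladder sits up to 2 mm higher or lower and 0.2 rad turned: find it by feel. Pin on a tooth: mast raised by tooth top minus 27 mm.

How it is judged:
By the outcome, as a careful person would: the job done as asked, in the order asked, and still so for the second after the job is handed in, with the robot touching nothing.
It also fails if it takes over 64 s, if anything falls off the work surface, if the arm or the gripper's body presses on something with over 40 N, if the wrist force passes 120 N, or if a joint passes its speed limit or range.

ROBOT

A 7-joint arm with a two-finger parallel gripper is mounted at the origin on the work surface. World frame = base frame: x ahead of the robot, y to its left, z up, the work surface at z = 0. Lengths are in m, angles in rad, forces in N, time in s.
With the tool pointing down it reaches from about 0.4 to 0.85 m from the base axis. Payload 10.4 kg.
Tool frame: the origin (TCP) lies midway between the tips of the shut fingers; the grasp point (between the pads) lies 19 mm behind it; z points along the fingers, y is the line along which they close (so a half turn about z gives the same grasp; the last joint's range is limited). The gripper opens to 85 mm and grips with 20 to 120 N. Pads are 22 mm wide; open, the fingers measure 114 mm over their backs; the gripper's body (76 mm by 85 mm) begins 54 mm behind the grasp point. The pads swing forward as they close: fully open they stand 13 mm farther back than shut.
Start: joints at [-1.163, 0.332, -0.065, 1.46, 0.022, 1.35, -0.088], TCP at [0.261, 0.568, 0.231] pointing down, gripper open.
Joint ranges: [-2.6, 2.6], [-0.5, 2.12], [-1.47, 1.34], [0.16, 2.42], [-1.27, 4.41], [0.06, 2.06], [-2.6, 2.6]. Speed limits (rad/s): [2.22, 2.22, 2.79, 2.79, 3.14, 3.14, 3.14].

INTERFACE

Orientations are given as a unit quaternion [x, y, z, w].
In Python, from workcell import get_obs, camera, camera_params, hand_in gives the robot as it stands.
- The arm moves only by the tool carry_out, never from a script. Its argument "commands" is a list that holds one entry, the list of rows, each a list of 6 numbers: the shift along the tool's x, y, z in units of 40 mm (1.0 is 40 mm), then the turn, a rotation vector about the tool's x, y, z in units of 6 degrees (1.0 is 6 degrees). In form: [[[x, y, z, ax, ay, az], ...]]. A call has 1 to 20 rows; each row shifts and turns the commanded pose from where the row before left it, along the tool's axes as they then stand; what a row does not reach is not made up. A row lasts 1/12 s, in which the tool goes at most 41.7 mm and 7.16 degrees, less where a joint would pass 70% of its speed; a pose out of reach is approached as far as the arm can. A call is refused whole if a number of a shift passes 1 or a number of a turn 1, either way. A call with a gripper value outside its range is refused whole. "hand" is the closure, from -1 (fully open) to 1 (shut), set as the call begins (left out, the last holds). The fingers move at their own pace and stop on an object; "force" is the grip in N (left out, the last holds). Time passes only in rows, so rows that do not move let the fingers close. It gives the time, the measured TCP pose, the force, the opening and the grip force at its end, in the units of the state.
- get_obs(): the state, without advancing time (a new reading comes with each control period).
- camera(name): name is "scene" or "top"; returns the picture (480x640x3 uint8, red, green, blue); there is no depth.
- camera_params(name): a dict with "mtx" (3x3 intrinsics, pixels), "R" (3x3) and "t" (3): a world point X has camera coordinates R X + t. Camera axes: x right, y down, z forward; pixel columns grow to the right and rows downward; lengths in m; the calibration is good to about 2 mm. A picture is of the moment at which its call begins. camera_params takes no time and is no camera call.
- hand_in(): hands the job in; it is judged then, once.
The state is a dict: "clock": time; "joint_pos": joint angles; "joint_velocities": joint speeds; "tau": joint torques, N m; "position": TCP position; "ee_rot": TCP orientation; "ft_force": force on the tool from outside, world axes, zero at the start; "torque": the same for the moment, N m; "grip_width": opening from 0.0 (shut) to 1.0 (fully open); "grasp_force": force on a finger pad.
Only numpy, scipy, OpenCV 4.12 (cv2) and the standard library are available. Lean on these libraries where they do the work, as an engineer would, in place of code of your own. Each camera call takes 0.05 s, during which the arm holds its last target. There are 200 camera calls.

## Working session

There is one attempt and no reset: what is moved stays moved. The work goes in short steps, Python scripts to look and compute and a tool call to move; the robot and the scene stay as the last step left them, time stands still between calls to the robot, and variables do not carry over. Pictures are saved under pics/ and viewed, at most 10 in all, crops included, and the job is handed in when it is done.

Besides the shell and the picture viewer there is one more tool, called after "Emit:" in YAML: its name, and indented under it one key for each argument. carry_out: Moves the arm, as the interface text tells. Its arguments: {"type":"object","properties":{"commands":{"type":"array"},"hand":{"type":"number"},"force":{"type":"number"}},"required":["commands"]}

```bash
mkdir -p pics; python3 - <<'E'
from workcell import *
import cv2
for n in("scene","top"):
    im=camera(n); cv2.imwrite(f"pics/{n}0.png",im[:,:,::-1]); p=camera_params(n); print(n,p)
print(get_obs())
E
```

```text
scene {'mtx': array([[566.34421582,   0.        , 315.78212137],
       [  0.        , 566.34421582, 233.23223636],
       [  0.        ,   0.        ,   1.        ]]), 'R': array([[ 0.66863963,  0.7435021 ,  0.01121013],
       [ 0.48878643, -0.42811007, -0.76013788],
       [-0.56036494,  0.51373767, -0.64966509]]), 't': array([-0.36808721, -0.16912202,  1.57642264])}
top {'mtx': array([[479.85464392,   0.        , 316.54398264],
       [  0.        , 479.85464392, 233.03457077],
       [  0.        ,   0.        ,   1.        ]]), 'R': array([[-0.00915302, -0.99993677, -0.00653273],
       [-0.98144063,  0.01023477, -0.19149292],
       [ 0.19154767,  0.00465875, -0.98147225]]), 't': array([-0.01852795,  0.56675918,  1.28337507])}
{'clock': 0.1, 'joint_pos': array([-1.16260604,  0.33283117, -0.06471636,  1.46088763,  0.02157803,
        1.34989685, -0.08848521]), 'joint_velocities': array([-0.00046525, -0.00294864, -0.00021495, -0.00198417,  0.00103647,
        0.00072615,  0.00067609]), 'tau': array([ 8.71947013e-04, -6.26743841e+01,  4.83924081e-02, -3.92430532e+01,
        1.61170255e-02,  6.78413780e-03,  1.24062433e-05]), 'position': array([0.2608347 , 0.56758447, 0.23056701]), 'ee_rot': array([ 2.13711296e-01,  9.76896638e-01, -6.52373408e-04, -1.25373218e-04]), 'ft_force': array([-0.10663644, -0.35578292, -0.18971565]), 'torque': array([ 0.02306773, -0.01475039, -0.00966559]), 'grasp_force': 0.0, 'grip_width': 0.9969263376211946}
```

View pics/scene0.png

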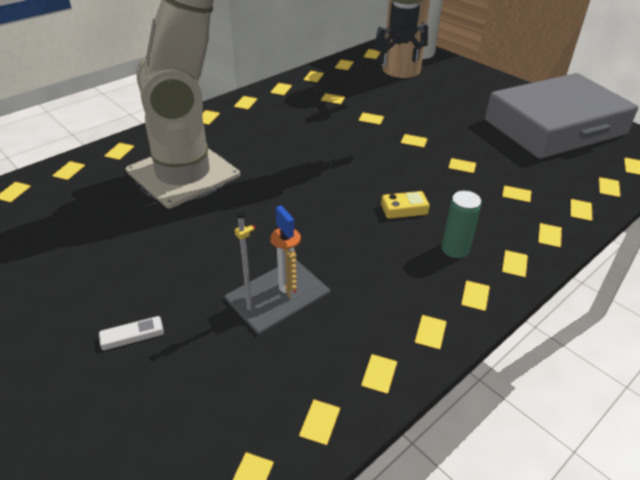

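View pics/top0.png

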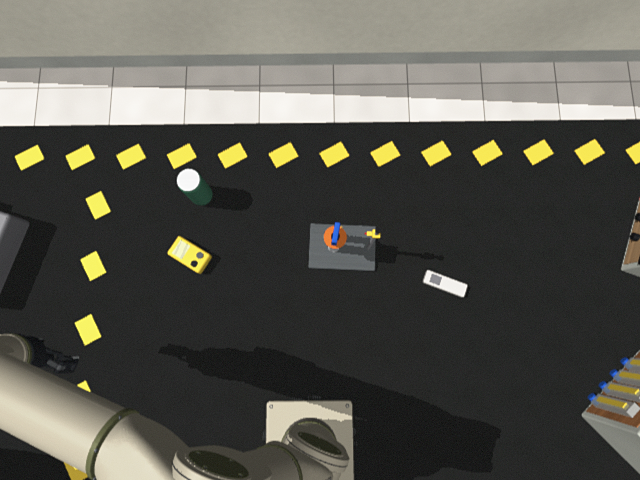

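The scene view shows the stand with its blue bar near (285,222), the collar at (285,238) and the pointer at (244,232). In the top view the collar is at (335,238) and the pointer near (372,234). Next I'll measure by colour and enlarge both views.

```bash
cat > h.py <<'E'
import numpy as np, cv2
from workcell import *
P={n:camera_params(n) for n in("scene","top")}
def ray(n,uv):
    p=P[n]; d=p["R"].T@np.linalg.inv(p["mtx"])@np.array([*uv,1.]); return -p["R"].T@p["t"], d/np.linalg.norm(d)
def plane(n,uv,z):
    c,d=ray(n,uv); return c+d*(z-c[2])/d[2]
def tri(a,b):
    A=0;B=0;r=[ray("scene",a),ray("top",b)]
    for c,d in r:
        M=np.eye(3)-np.outer(d,d);A=A+M;B=B+M@c
    X=np.linalg.solve(A,B); return X,[float(np.linalg.norm((np.eye(3)-np.outer(d,d))@(X-c))) for c,d in r]
def proj(n,X):
    p=P[n]; q=p["mtx"]@(p["R"]@np.array(X)+p["t"]); return q[:2]/q[2]
HSV=dict(blue=((105,120,40),(130,255,255)),orange=((5,170,120),(14,255,255)),red=((0,150,60),(4,255,255)),yellow=((20,130,100),(32,255,255)))
def mask(im,c,box):
    m=cv2.inRange(cv2.cvtColor(im,cv2.COLOR_RGB2HSV),*map(np.array,HSV[c])); k=np.zeros_like(m); x0,y0,x1,y1=box; k[y0:y1,x0:x1]=m[y0:y1,x0:x1]; return k
E
python3 - <<'E'
from h import *
for n,b in(("scene",(220,190,345,335)),("top",(300,205,390,280))):
    im=cv2.imread(f"pics/{n}0.png")[:,:,::-1].copy()
    for c in HSV:
        m=mask(im,c,b); k,l,s,ce=cv2.connectedComponentsWithStats(m)
        for i in range(1,k):
            if s[i,4]>3: print(n,c,s[i],ce[i].round(1))
    cv2.imwrite(f"pics/{n}1.png",cv2.resize(im[b[1]:b[3],b[0]:b[2],::-1],None,fx=4 if n=="scene" else 7,fy=4 if n=="scene" else 7,interpolation=cv2.INTER_CUBIC))
E
```

```text
scene blue [276 205  18  33 414] [284.4 220.6]
scene orange [272 229  28  19 276] [284.6 239.7]
scene yellow [235 225  19  14 148] [243.5 231.7]
scene yellow [288 253   5   3   9] [290.3 254.1]
scene yellow [289 265   4   3   6] [290.  265.8]
scene yellow [290 280   4   8  18] [291.5 283.8]
top blue [332 222   9  23 128] [335.5 232.8]
top orange [324 226  23  22 256] [334.5 237.3]
top yellow [367 229  14  10  76] [373.3 234. ]
```

View pics/scene1.png

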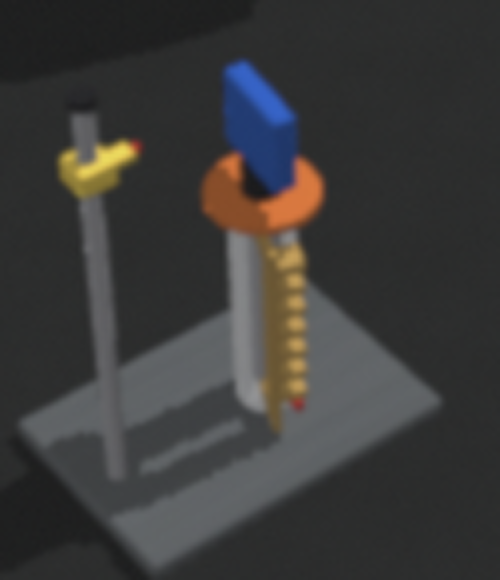

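View pics/top1.png

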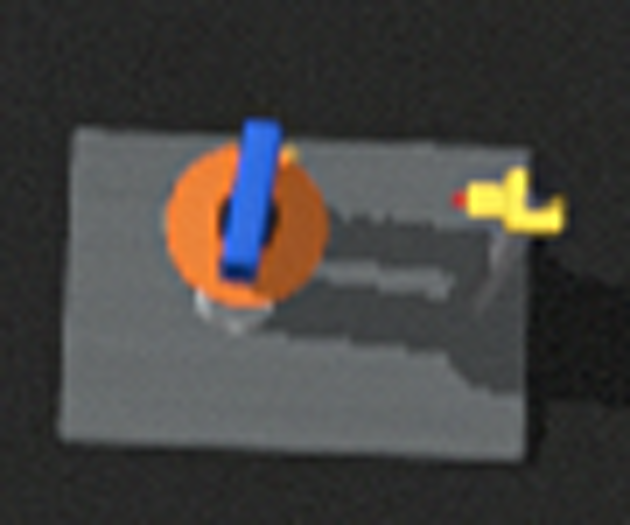

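The crops show the red tip at about scene (254.0,227.0) and top (365.6,233.6). The collar centre in the top view is about (335.1,237.0).

```bash
python3 - <<'E'
from h import *
print("tip",tri((254.2,227.1),(365.5,233.5)))
print("collar",plane("top",(335.1,237.0),.156), plane("scene",(284.7,237.5),.156))
# collar from blue: bar centroid top
im=cv2.imread("pics/top0.png")[:,:,::-1].copy()
m=mask(im,"blue",(300,205,390,280)); (c,s,a)=cv2.minAreaRect(cv2.findNonZero(m)); print("bar rect",c,s,a)
b=np.array([300,205])
for nm,q,z in(("plate TL",(75,128),.012),("TR",(529,150),.012),("BR",(523,460),.012),("BL",(62,440),.012),("bar far",(263,121),.218),("bar near",(240,262),.218),("pole",0,0)):
    if q: print(nm,plane("top",np.array(q)/7+b,z).round(4))
print("bar top scene", plane("scene",np.array((237,66))/4+(220,190),.218),plane("scene",np.array((282,118))/4+(220,190),.218))
print("pixel scale", (plane("scene",(254,227),.2)-plane("scene",(254,228),.2)))
for z in (.188,.2,.21,.22,.23): print(z,plane("scene",(254.2,227.1),z).round(4),plane("top",(365.5,233.5),z).round(4))
E
```

```text
tip (array([ 0.53297012, -0.14388901,  0.21631667]), [0.0006586967018922926, 0.0006586967018923519])
collar [ 0.53590844 -0.07212082  0.156     ] [ 0.53944146 -0.07609029  0.156     ]
bar rect (335.4624328613281, 232.9941864013672) (6.234344959259033, 22.808578491210938) 8.746162414550781
plate TL [ 0.6038 -0.0073  0.012 ]
TR [ 0.5925 -0.1943  0.012 ]
BR [ 0.4644 -0.1877  0.012 ]
BL [ 0.4744 -0.0011  0.012 ]
bar far [ 0.561  -0.0766  0.218 ]
bar near [ 0.511  -0.0678  0.218 ]
bar top scene [ 0.51705999 -0.0694597   0.218     ] [ 0.56245366 -0.07882734  0.218     ]
pixel scale [-0.00238782  0.00181431  0.        ]
0.188 [ 0.5052 -0.124   0.188 ] [ 0.5381 -0.1472  0.188 ]
0.2 [ 0.5171 -0.1322  0.2   ] [ 0.5358 -0.1461  0.2   ]
0.21 [ 0.527 -0.139  0.21 ] [ 0.5338 -0.1451  0.21  ]
0.22 [ 0.537  -0.1458  0.22  ] [ 0.5319 -0.1441  0.22  ]
0.23 [ 0.5469 -0.1526  0.23  ] [ 0.53   -0.1431  0.23  ]
```

The measurements agree with the given geometry. The axis is at about (0.536,-0.073) and the stand's yaw is about -0.055. The bar's yaw is about -0.2. The tip is at z≈0.216, 70 mm from the axis, so the 4th tooth is the target (collar ≈ 214 mm). Moving above the bar now.

Emit:
carry_out:
  commands:
    - [[-0.6,-0.54,-0.15,0,0,0],[-0.6,-0.54,-0.15,0,0,0],[-0.6,-0.54,-0.15,0,0,0],[-0.6,-0.54,-0.15,0,0,0],[-0.6,-0.54,-0.15,0,0,0],[-0.6,-0.54,-0.15,0,0,0],[-0.6,-0.54,-0.15,0,0,0],[-0.6,-0.54,-0.15,0,0,0],[-0.6,-0.54,-0.15,0,0,0],[-0.6,-0.54,-0.15,0,0,0],[-0.6,-0.54,-0.15,0,0,0],[-0.6,-0.54,-0.15,0,0,0],[-0.6,-0.54,-0.15,0,0,0],[-0.6,-0.54,-0.15,0,0,0],[-0.6,-0.54,-0.15,0,0,0],[-0.6,-0.54,-0.15,0,0,0],[-0.6,-0.54,-0.15,0,0,0],[-0.6,-0.54,-0.15,0,0,0],[-0.6,-0.54,0,0,0,0],[-0.4,-0.5,0,0,0,0]]
  hand: 0

```text
clock: 1.77
position: [0.5108, -0.0226, 0.3394]
ee_rot: [0.214, 0.977, -0.0, 0.0]
ft_force: [0.8, -0.5, -1.3]
grip_width: 0.497
grasp_force: 0.0
```

```bash
cat >> h.py <<'E'
from scipy.spatial.transform import Rotation as Ro
def st(target=None,yaw=None):
    o=get_obs(); R=Ro.from_quat(o["ee_rot"]).as_matrix(); a=np.arctan2(R[1,0],R[0,0])
    print("t",round(o["clock"],2),"pos",o["position"].round(4),"z",R[:,2].round(4),"yaw",round(a,4),"F",o["ft_force"].round(2),"M",o["torque"].round(3),"grip",round(o["grip_width"],3),round(o["grasp_force"],1),"q",o["joint_pos"].round(2))
    if target is not None: print("units",(R.T@(np.array(target)-o["position"])/.04).round(3))
    if yaw is not None: print("zturn units",round(-np.degrees(yaw-a)/6,3))
    return o
E
python3 -c "
from h import *
st([.5365,-.0727,.33],2.94)"
```

```text
t 1.77 pos [ 0.5108 -0.0226  0.3394] z [ 4.e-04 -4.e-04 -1.e+00] yaw 2.7096 F [ 0.79 -0.54 -1.33] M [-0.01   0.003  0.011] grip 0.497 0.0 q [-0.53  0.03  0.5   1.6  -0.01  1.52  1.11]
units [-1.107 -0.868  0.235]
zturn units -2.2
```

Emit:
carry_out:
  commands:
    - [[-0.5,-0.4,0,0,0,0],[-0.5,-0.4,0,0,0,0],[-0.1,-0.07,0,0,0,0],[0,0,0,0,0,-0.8],[0,0,0,0,0,-0.8],[0,0,0,0,0,-0.6],[0,0,0,0,0,0],[0,0,0,0,0,0],[0,0,0,0,0,0]]

```text
clock: 2.52
position: [0.5355, -0.0699, 0.3392]
ee_rot: [0.101, 0.995, 0.0, -0.0]
ft_force: [-0.3, -0.2, 0.1]
grip_width: 0.501
grasp_force: 0.0
```

```bash
python3 -c "
from h import *
st([.5365,-.0727,.177],2.94)
cv2.imwrite('pics/s2.png',cv2.resize(camera('scene')[100:340,180:400,::-1],None,fx=2.5,fy=2.5))"
```

```text
t 2.52 pos [ 0.5355 -0.0699  0.3392] z [-2.e-04  2.e-04 -1.e+00] yaw 2.9393 F [-0.32 -0.25  0.12] M [ 0.016 -0.009  0.003] grip 0.501 0.0 q [-0.46  0.1   0.55  1.53 -0.05  1.52  1.46]
units [-0.04  -0.063  4.055]
zturn units -0.006
```

View pics/s2.png

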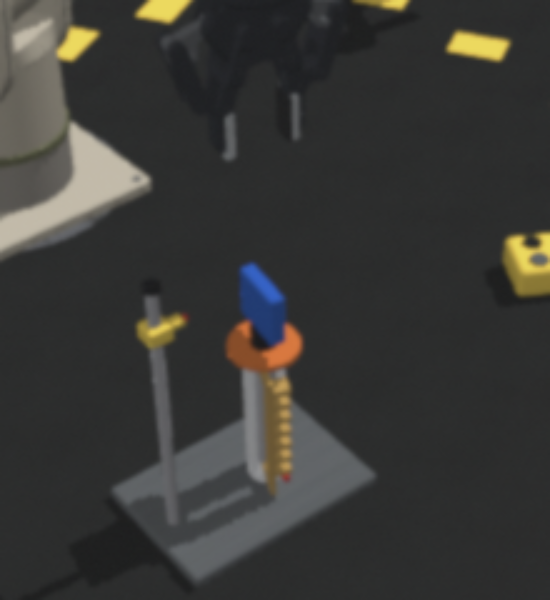

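The picture shows the open fingers straight above the blue bar, spread across its thickness, with the pointer well clear. Descending now.

Emit:
carry_out:
  commands:
    - [[-0.04,-0.06,0.2,0,0,0],[0,0,0.4,0,0,0],[0,0,0.5,0,0,0],[0,0,0.5,0,0,0],[0,0,0.5,0,0,0],[0,0,0.5,0,0,0],[0,0,0.4,0,0,0],[0,0,0.4,0,0,0],[0,0,0.3,0,0,0],[0,0,0.2,0,0,0],[0,0,0.15,0,0,0],[0,0,0,0,0,0],[0,0,0,0,0,0]]

```text
clock: 3.65
position: [0.5369, -0.073, 0.1776]
ee_rot: [0.1, 0.995, 0.0, 0.0]
ft_force: [-0.1, -0.1, -0.6]
grip_width: 0.496
grasp_force: 0.0
```

```bash
python3 -c "
from h import *
st([.5365,-.0727,.177],2.94)"
```

```text
t 3.65 pos [ 0.5369 -0.073   0.1776] z [ 3.e-04  0.e+00 -1.e+00] yaw 2.941 F [-0.09 -0.13 -0.58] M [-0.002 -0.012  0.005] grip 0.496 0.0 q [-0.43  0.2   0.54  1.78 -0.11  1.19  1.52]
units [0.011 0.005 0.015]
zturn units 0.01
```

Emit:
carry_out:
  commands:
    - [[0,0,0,0,0,0],[0,0,0,0,0,0],[0,0,0,0,0,0],[0,0,0,0,0,0],[0,0,0,0,0,0],[0,0,0,0,0,0],[0,0,0,0,0,0],[0,0,0,0,0,0]]
  hand: 1
  force: 60

```text
clock: 4.32
position: [0.5373, -0.0723, 0.1781]
ee_rot: [0.1, 0.995, 0.0, 0.001]
ft_force: [-0.4, 3.8, 5.7]
grip_width: 0.156
grasp_force: 59.1
```

```bash
python3 -c "
from h import *
st()"
```

```text
t 4.32 pos [ 0.5373 -0.0723  0.1781] z [ 1.6e-03  8.0e-04 -1.0e+00] yaw 2.9419 F [-0.39  3.81  5.67] M [ 0.519  0.071 -0.023] grip 0.156 59.1 q [-0.43  0.19  0.54  1.78 -0.11  1.19  1.52]
```

Emit:
carry_out:
  commands:
    - [[0,0.018,-0.014,0,0,0],[0,0,0,0,0,-0.4],[0,0,0,0,0,-0.5],[0,0,0,0,0,-0.5],[0,0,0,0,0,-0.5],[0,0,0,0,0,-0.5],[0,0,0,0,0,-0.5],[0,0,0,0,0,-0.5],[0,0,0,0,0,0],[0,0,0,0,0,0]]

```text
clock: 5.15
position: [0.5372, -0.0726, 0.1782]
ee_rot: [-0.077, 0.997, -0.0, 0.001]
ft_force: [1.6, -0.6, 2.2]
grip_width: 0.156
grasp_force: 59.0
```

```bash
python3 -c "
from h import *
st()"
```

```text
t 5.15 pos [ 0.5372 -0.0726  0.1782] z [ 1.e-03 -3.e-04 -1.e+00] yaw -2.9878 F [ 1.62 -0.59  2.18] M [-0.12  -0.444  0.05 ] grip 0.156 59.0 q [-0.4   0.19  0.5   1.78 -0.1   1.19  1.86]
```

Emit:
carry_out:
  commands:
    - [[0,0,0,0,0,-0.4],[0,0,0,0,0,-0.5],[0,0,0,0,0,-0.5],[0,0,0,0,0,-0.5],[0,0,0,0,0,-0.5],[0,0,0,0,0,-0.5],[0,0,0,0,0,-0.4],[0,0,0,0,0,-0.2],[0,0,0,0,0,0],[0,0,0,0,0,0]]

```text
clock: 5.98
position: [0.5372, -0.0728, 0.1781]
ee_rot: [-0.257, 0.966, -0.0, 0.0]
ft_force: [4.4, -3.0, 2.8]
grip_width: 0.158
grasp_force: 59.0
```

```bash
python3 -c "
from h import *
st()"
```

```text
t 5.98 pos [ 0.5372 -0.0728  0.1781] z [ 1.1e-03 -6.0e-04 -1.0e+00] yaw -2.6218 F [ 4.36 -3.02  2.77] M [-0.725 -0.907  0.045] grip 0.158 59.0 q [-0.36  0.19  0.47  1.78 -0.09  1.19  2.22]
```

Emit:
carry_out:
  commands:
    - [[0,0,-0.05,0,0,0],[0,0,-0.1,0,0,0],[0,0,-0.1,0,0,0],[0,0,-0.1,0,0,0],[0,0,-0.1,0,0,0],[0,0,-0.05,0,0,0],[0,0,0,0,0,0],[0,0,0,0,0,0]]

```text
clock: 6.65
position: [0.5371, -0.0728, 0.1977]
ee_rot: [-0.257, 0.966, -0.0, 0.0]
ft_force: [6.4, -4.0, -2.8]
grip_width: 0.155
grasp_force: 58.7
```

```bash
python3 -c "
from h import *
st()"
```

```text
t 6.65 pos [ 0.5371 -0.0728  0.1977] z [ 8.e-04 -8.e-04 -1.e+00] yaw -2.6216 F [ 6.44 -4.04 -2.83] M [-0.774 -1.338  0.023] grip 0.155 58.7 q [-0.37  0.17  0.47  1.75 -0.08  1.23  2.21]
```

Emit:
carry_out:
  commands:
    - [[-0.01,-0.02,-0.1,0,0,0],[0,0,-0.15,0,0,0],[0,0,-0.15,0,0,0],[0,0,-0.15,0,0,0],[0,0,-0.15,0,0,0],[0,0,-0.15,0,0,0],[0,0,-0.12,0,0,0],[0,0,-0.1,0,0,0],[0,0,0,0,0,0],[0,0,0,0,0,0],[0,0,0,0,0,0]]

```text
clock: 7.57
position: [0.5373, -0.0728, 0.2405]
ee_rot: [-0.258, 0.966, 0.0, -0.0]
ft_force: [0.5, -2.1, -2.8]
grip_width: 0.156
grasp_force: 58.9
```

```bash
python3 - <<'E'
from h import *
st()
for n,b in (("scene",(220,160,345,300)),):
    im=camera(n); cv2.imwrite('pics/s3.png',cv2.resize(im[b[1]:b[3],b[0]:b[2],::-1],None,fx=4,fy=4,interpolation=cv2.INTER_CUBIC))
    m=mask(im,"orange",b); print(cv2.boundingRect(m)); k,l,s,c=cv2.connectedComponentsWithStats(m); print(s[1:],c[1:])
o=np.array([.5368,-.0727,0])
for h in (.153,.2115,.2145,.2155,.2175): print(h,proj("scene",o+[0,0,h]))
E
```

```text
t 7.57 pos [ 0.5373 -0.0728  0.2405] z [-5.e-04  0.e+00 -1.e+00] yaw -2.6196 F [ 0.5  -2.13 -2.78] M [-0.655 -0.235 -0.042] grip 0.156 58.9 q [-0.37  0.14  0.47  1.69 -0.07  1.32  2.2 ]
(270, 207, 30, 16)
[[270 207  30  16 289]] [[283.74394464 215.68512111]]
0.153 [285.19960183 237.25082065]
0.2115 [284.48117022 214.51280564]
0.2145 [284.44298804 213.30435828]
0.2155 [284.43023054 212.90058937]
0.2175 [284.4046702 212.0916168]
```

View pics/s3.png

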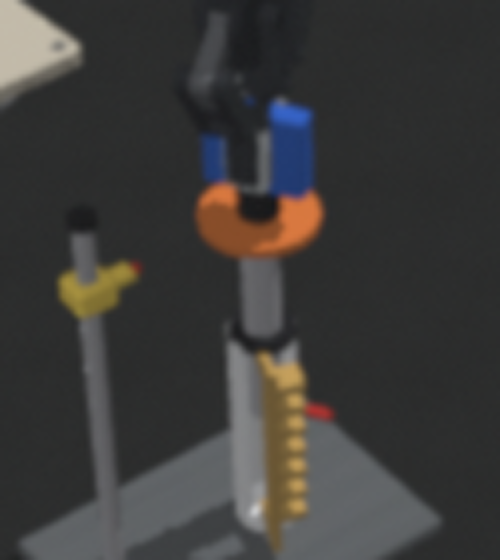

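The collar rose by 24 px, which is about 62 mm, so nothing slipped. The red pin is clear of the ladder at about crop (318,411). The tip is at crop (136,267), which gives z≈0.2155. Next I twist clockwise in small steps with a light grip, which caps the torque.

Emit:
carry_out:
  commands:
    - [[0,0,0,0,0,0],[0,0,0,0,0,0.2],[0,0,0,0,0,0.2],[0,0,0,0,0,0.2],[0,0,0,0,0,0.2],[0,0,0,0,0,0.2],[0,0,0,0,0,0.2],[0,0,0,0,0,0]]
  force: 20

```text
clock: 8.28
position: [0.5374, -0.0727, 0.2405]
ee_rot: [-0.196, 0.981, 0.0, -0.0]
ft_force: [-1.1, -1.8, -3.7]
grip_width: 0.157
grasp_force: 58.7
```

```bash
python3 -c "
from h import *
st()"
```

```text
t 8.28 pos [ 0.5374 -0.0727  0.2405] z [-5.e-04  1.e-04 -1.e+00] yaw -2.7471 F [-1.09 -1.83 -3.7 ] M [-0.63  0.16 -0.05] grip 0.157 58.7 q [-0.38  0.14  0.48  1.69 -0.07  1.32  2.08]
```

Emit:
carry_out:
  commands:
    - [[0,0,0,0,0,0],[0,0,0,0,0,0],[0,0,0,0,0,0.15],[0,0,0,0,0,0.15],[0,0,0,0,0,0]]
  force: 20
  hand: 1

```text
clock: 8.7
position: [0.5374, -0.0727, 0.2406]
ee_rot: [-0.181, 0.984, 0.0, -0.0]
ft_force: [-2.6, -2.3, -3.7]
grip_width: 0.158
grasp_force: 58.7
```

```bash
python3 -c "
from h import *
st()"
```

```text
t 8.7 pos [ 0.5374 -0.0727  0.2406] z [-4.e-04  1.e-04 -1.e+00] yaw -2.7781 F [-2.57 -2.29 -3.73] M [-0.633  0.354 -0.007] grip 0.158 58.7 q [-0.38  0.14  0.48  1.69 -0.07  1.32  2.05]
```

Emit:
carry_out:
  commands:
    - [[0,0,0,0,0,0],[0,0,0,0,0,0],[0,0,0,0,0,0]]
  force: 20
  hand: 0.8

```text
clock: 8.95
position: [0.5374, -0.0727, 0.2406]
ee_rot: [-0.182, 0.983, 0.0, -0.0]
ft_force: [-4.0, -1.8, -4.4]
grip_width: 0.16
grasp_force: 58.7
```

Emit:
carry_out:
  commands:
    - [[0,0,0.012,0,0,0],[0,0,0.012,0,0,0],[0,0,0,0,0,0]]

```text
clock: 9.2
position: [0.5374, -0.0727, 0.2396]
ee_rot: [-0.182, 0.983, 0.0, -0.0]
ft_force: [-3.4, -2.2, -3.0]
grip_width: 0.156
grasp_force: 58.9
```

Emit:
carry_out:
  commands:
    - [[0,0,0.012,0,0,0],[0,0,0.012,0,0,0],[0,0,0,0,0,0]]

```text
clock: 9.45
position: [0.5375, -0.0727, 0.2386]
ee_rot: [-0.182, 0.983, 0.0, -0.0]
ft_force: [-4.4, -2.1, -2.6]
grip_width: 0.161
grasp_force: 58.9
```

```bash
python3 -c "
from h import *
st()"
```

```text
t 9.45 pos [ 0.5375 -0.0727  0.2386] z [-2.e-04  1.e-04 -1.e+00] yaw -2.7765 F [-4.4  -2.09 -2.61] M [-0.4    0.765 -0.014] grip 0.161 58.9 q [-0.38  0.14  0.48  1.69 -0.07  1.32  2.05]
```

Emit:
carry_out:
  commands:
    - [[0,0,-0.025,0,0,0],[0,0,-0.025,0,0,0],[0,0,0,0,0,-0.4],[0,0,0,0,0,-0.4],[0,0,0,0,0,-0.4],[0,0,0,0,0,-0.4],[0,0,0,0,0,-0.2],[0,0,0,0,0,0],[0,0,0,0,0,0]]

```text
clock: 10.2
position: [0.5376, -0.0728, 0.2408]
ee_rot: [-0.273, 0.962, -0.0, 0.0]
ft_force: [-4.6, -2.6, -1.9]
grip_width: 0.161
grasp_force: 58.9
```

```bash
python3 -c "
from h import *
st()"
```

```text
t 10.2 pos [ 0.5376 -0.0728  0.2408] z [ 1.e-04 -0.e+00 -1.e+00] yaw -2.5891 F [-4.58 -2.57 -1.94] M [-0.578  0.73   0.069] grip 0.161 58.9 q [-0.37  0.14  0.47  1.69 -0.07  1.32  2.23]
```

Emit:
carry_out:
  commands:
    - [[0,0,0,0,0,-0.1],[0,0,0,0,0,-0.1],[0,0,0,0,0,0]]

```text
clock: 10.45
position: [0.5376, -0.0728, 0.2408]
ee_rot: [-0.284, 0.959, -0.0, 0.0]
ft_force: [-3.9, -3.5, -2.4]
grip_width: 0.153
grasp_force: 59.0
```

```bash
python3 -c "
from h import *
st()"
```

```text
t 10.45 pos [ 0.5376 -0.0728  0.2408] z [ 1.e-04 -0.e+00 -1.e+00] yaw -2.5666 F [-3.94 -3.45 -2.43] M [-0.686  0.732  0.032] grip 0.153 59.0 q [-0.37  0.14  0.47  1.69 -0.07  1.32  2.26]
```

Emit:
carry_out:
  commands:
    - [[0,0,0,0,0,-0.1],[0,0,0,0,0,-0.1],[0,0,0,0,0,0]]

```text
clock: 10.7
position: [0.5376, -0.0729, 0.2407]
ee_rot: [-0.294, 0.956, -0.0, 0.0]
ft_force: [-4.0, -2.9, -2.8]
grip_width: 0.155
grasp_force: 58.9
```

```bash
python3 -c "
from h import *
st()"
```

```text
t 10.7 pos [ 0.5376 -0.0729  0.2407] z [ 1.e-04 -0.e+00 -1.e+00] yaw -2.5457 F [-3.98 -2.87 -2.82] M [-0.729  0.73   0.06 ] grip 0.155 58.9 q [-0.37  0.14  0.47  1.69 -0.07  1.32  2.28]
```

Emit:
carry_out:
  commands:
    - [[0,0,0,0,0,-0.1],[0,0,0,0,0,-0.1],[0,0,0,0,0,0]]

```text
clock: 10.95
position: [0.5376, -0.0729, 0.2407]
ee_rot: [-0.303, 0.953, 0.0, 0.0]
ft_force: [-3.0, -2.9, -2.1]
grip_width: 0.153
grasp_force: 61.5
```

```bash
python3 -c "
from h import *
st()"
```

```text
t 10.95 pos [ 0.5376 -0.0729  0.2407] z [ 1.e-04  4.e-04 -1.e+00] yaw -2.5259 F [-2.97 -2.9  -2.13] M [-0.625  0.688 -1.136] grip 0.153 61.5 q [-0.37  0.14  0.46  1.69 -0.07  1.32  2.3 ]
```

Emit:
carry_out:
  commands:
    - [[0,0,0,0,0,0.05],[0,0,0,0,0,0]]

```text
clock: 11.12
position: [0.5376, -0.0728, 0.2407]
ee_rot: [-0.3, 0.954, 0.0, 0.0]
ft_force: [-3.2, -2.7, -2.7]
grip_width: 0.152
grasp_force: 59.9
```

```bash
python3 -c "
from h import *
st()"
```

```text
t 11.12 pos [ 0.5376 -0.0728  0.2407] z [ 1.e-04  0.e+00 -1.e+00] yaw -2.5315 F [-3.2  -2.69 -2.67] M [-0.676  0.691 -0.906] grip 0.152 59.9 q [-0.37  0.14  0.47  1.69 -0.07  1.32  2.29]
```

Emit:
carry_out:
  commands:
    - [[0,0,0,0,0,0.05],[0,0,0,0,0,0]]

```text
clock: 11.28
position: [0.5376, -0.0728, 0.2407]
ee_rot: [-0.298, 0.955, -0.0, 0.0]
ft_force: [-3.9, -3.3, -2.3]
grip_width: 0.157
grasp_force: 59.3
```

```bash
python3 -c "
from h import *
st()"
```

```text
t 11.28 pos [ 0.5376 -0.0728  0.2407] z [ 1.e-04 -1.e-04 -1.e+00] yaw -2.5361 F [-3.89 -3.28 -2.29] M [-0.757  0.659 -0.608] grip 0.157 59.3 q [-0.37  0.14  0.47  1.69 -0.07  1.32  2.29]
```

Emit:
carry_out:
  commands:
    - [[0,0,0,0,0,0.05],[0,0,0,0,0,0]]

```text
clock: 11.45
position: [0.5376, -0.0728, 0.2407]
ee_rot: [-0.296, 0.955, -0.0, -0.0]
ft_force: [-3.7, -4.5, -2.1]
grip_width: 0.156
grasp_force: 59.0
```

```bash
python3 -c "
from h import *
st()"
```

```text
t 11.45 pos [ 0.5376 -0.0728  0.2407] z [ 0.e+00 -3.e-04 -1.e+00] yaw -2.5409 F [-3.67 -4.49 -2.13] M [-0.82   0.657 -0.381] grip 0.156 59.0 q [-0.37  0.14  0.47  1.69 -0.07  1.32  2.28]
```

Pushing gently against the twist limit calibrates the angle: bar yaw = twist - 0.558. It also gives a gripped torsional stiffness of about 49 N·m/rad. To learn the ladder's height offset safely, I'll go back down, turn to the starting angle and feel the lowest tooth from below.

Emit:
carry_out:
  commands:
    - [[0.02,0,0,0,0,0.3],[0,0,0.1,0,0,0.3],[0,0,0.2,0,0,0],[0,0,0.25,0,0,0],[0,0,0.25,0,0,0],[0,0,0.25,0,0,0],[0,0,0.2,0,0,0],[0,0,0.15,0,0,0],[0,0,0.1,0,0,0],[0,0,0.04,0,0,0],[0,0,0,0,0,0],[0,0,0,0,0,0]]

```text
clock: 12.45
position: [0.5372, -0.0729, 0.1793]
ee_rot: [-0.266, 0.964, 0.0, 0.0]
ft_force: [4.4, -0.9, -3.3]
grip_width: 0.156
grasp_force: 58.8
```

```bash
python3 -c "
from h import *
st()"
```

```text
t 12.45 pos [ 0.5372 -0.0729  0.1793] z [ 6.e-04  3.e-04 -1.e+00] yaw -2.6034 F [ 4.42 -0.86 -3.34] M [-0.173 -0.975 -0.008] grip 0.156 58.8 q [-0.36  0.19  0.47  1.78 -0.09  1.2   2.24]
```

Emit:
carry_out:
  commands:
    - [[0,0,0,0,0,0.4],[0,0,0,0,0,0.5],[0,0,0,0,0,0.5],[0,0,0,0,0,0.5],[0,0,0,0,0,0.5],[0,0,0,0,0,0.5],[0,0,0,0,0,0.5],[0,0,0,0,0,0.5],[0,0,0,0,0,0.5],[0,0,0,0,0,0.5],[0,0,0,0,0,0.5],[0,0,0,0,0,0.5],[0,0,0,0,0,0.5],[0,0,0,0,0,0.5],[0,0,0,0,0,0.3],[0,0,0,0,0,0],[0,0,0,0,0,0]]

```text
clock: 13.87
position: [0.5371, -0.0723, 0.1795]
ee_rot: [0.107, 0.994, 0.001, 0.0]
ft_force: [5.0, 4.2, -0.6]
grip_width: 0.158
grasp_force: 58.9
```

```bash
python3 -c "
from h import *
st()"
```

```text
t 13.87 pos [ 0.5371 -0.0723  0.1795] z [ 5.0e-04  1.1e-03 -1.0e+00] yaw 2.9274 F [ 4.97  4.21 -0.64] M [ 0.452 -0.739 -0.071] grip 0.158 58.9 q [-0.43  0.19  0.54  1.78 -0.11  1.2   1.5 ]
```

Emit:
carry_out:
  commands:
    - [[0,0,-0.01,0,0,0],[0,0,-0.01,0,0,0],[0,0,0,0,0,0]]

```text
clock: 14.12
position: [0.5371, -0.0723, 0.1801]
ee_rot: [0.107, 0.994, 0.001, 0.0]
ft_force: [3.4, 3.6, -3.7]
grip_width: 0.158
grasp_force: 58.7
```

Emit:
carry_out:
  commands:
    - [[0,0,-0.01,0,0,0],[0,0,-0.005,0,0,0],[0,0,0,0,0,0]]

```text
clock: 14.37
position: [0.5371, -0.0724, 0.1806]
ee_rot: [0.107, 0.994, 0.001, 0.0]
ft_force: [3.5, 4.6, -4.0]
grip_width: 0.161
grasp_force: 58.7
```

Emit:
carry_out:
  commands:
    - [[0,0,-0.01,0,0,0],[0,0,-0.005,0,0,0],[0,0,0,0,0,0]]

```text
clock: 14.62
position: [0.5371, -0.0724, 0.1812]
ee_rot: [0.107, 0.994, 0.0, 0.0]
ft_force: [2.7, 4.0, -3.7]
grip_width: 0.157
grasp_force: 58.7
```

Emit:
carry_out:
  commands:
    - [[0,0,-0.01,0,0,0],[0,0,-0.005,0,0,0],[0,0,0,0,0,0]]

```text
clock: 14.87
position: [0.5371, -0.0723, 0.1818]
ee_rot: [0.107, 0.994, 0.001, 0.0]
ft_force: [3.1, 4.5, -4.0]
grip_width: 0.16
grasp_force: 58.7
```

Emit:
carry_out:
  commands:
    - [[0,0,-0.01,0,0,0],[0,0,-0.005,0,0,0],[0,0,0,0,0,0]]

```text
clock: 15.12
position: [0.5371, -0.0724, 0.1824]
ee_rot: [0.107, 0.994, 0.001, 0.0]
ft_force: [4.5, 3.7, -3.6]
grip_width: 0.153
grasp_force: 58.7
```

Emit:
carry_out:
  commands:
    - [[0,0,-0.01,0,0,0],[0,0,-0.005,0,0,0],[0,0,0,0,0,0]]

```text
clock: 15.37
position: [0.537, -0.0723, 0.1826]
ee_rot: [0.107, 0.994, 0.0, -0.0]
ft_force: [5.8, 3.4, -6.4]
grip_width: 0.155
grasp_force: 58.2
```

The tooth is felt at a raise of 4.4 mm, so the ladder sits about 0.4 mm high. The target gap is therefore a raise of 61.4 to 64.4 mm, and I'll aim for 62.9 (TCP z 0.2410). The collar would then rest at about 214.4 mm.

Emit:
carry_out:
  commands:
    - [[-0.012,0.012,0.045,0,0,0],[0,0,0.045,0,0,0],[0,0,0,0,0,0],[0,0,0,0,0,-0.4],[0,0,0,0,0,-0.5],[0,0,0,0,0,-0.5],[0,0,0,0,0,-0.5],[0,0,0,0,0,-0.5],[0,0,0,0,0,-0.5],[0,0,0,0,0,-0.5],[0,0,0,0,0,-0.5],[0,0,0,0,0,-0.5],[0,0,0,0,0,-0.5],[0,0,0,0,0,-0.5],[0,0,0,0,0,-0.5],[0,0,0,0,0,-0.5],[0,0,0,0,0,-0.5],[0,0,0,0,0,-0.1],[0,0,0,0,0,0]]

```text
clock: 16.95
position: [0.5373, -0.073, 0.1792]
ee_rot: [-0.255, 0.967, 0.0, -0.0]
ft_force: [1.3, 1.1, -3.9]
grip_width: 0.157
grasp_force: 58.7
```

```bash
python3 -c "
from h import *
st([.5372,-.0728,.241])"
```

```text
t 16.95 pos [ 0.5373 -0.073   0.1792] z [-3.e-04  0.e+00 -1.e+00] yaw -2.6254 F [ 1.28  1.11 -3.89] M [ 0.297 -0.494  0.043] grip 0.157 58.7 q [-0.36  0.19  0.47  1.77 -0.09  1.2   2.22]
units [-0.     0.006 -1.544]
```

Now up to the notch.

Emit:
carry_out:
  commands:
    - [[0,0,-0.1,0,0,0],[0,0,-0.15,0,0,0],[0,0,-0.2,0,0,0],[0,0,-0.2,0,0,0],[0,0,-0.2,0,0,0],[0,0,-0.2,0,0,0],[0,0,-0.2,0,0,0],[0,0,-0.15,0,0,0],[0,0,-0.1,0,0,0],[0,0,-0.045,0,0,0],[0,0,0,0,0,0],[0,0,0,0,0,0]]

```text
clock: 17.95
position: [0.5374, -0.0729, 0.2411]
ee_rot: [-0.256, 0.967, -0.0, -0.0]
ft_force: [0.1, 0.0, -2.5]
grip_width: 0.157
grasp_force: 58.9
```

```bash
python3 -c "
from h import *
st([.5372,-.0728,.241])"
```

```text
t 17.95 pos [ 0.5374 -0.0729  0.2411] z [-1.e-04 -0.e+00 -1.e+00] yaw -2.6248 F [ 0.05  0.   -2.54] M [ 0.004 -0.051 -0.065] grip 0.157 58.9 q [-0.37  0.14  0.47  1.69 -0.07  1.32  2.2 ]
units [0.003 0.005 0.001]
```

Emit:
carry_out:
  commands:
    - [[0,0,0,0,0,0.3],[0,0,0,0,0,0.3],[0,0,0,0,0,0.3],[0,0,0,0,0,0.3],[0,0,0,0,0,0.3],[0,0,0,0,0,0.3],[0,0,0,0,0,0.3],[0,0,0,0,0,0.3],[0,0,0,0,0,0.3],[0,0,0,0,0,0.3],[0,0,0,0,0,0]]

```text
clock: 18.87
position: [0.5373, -0.0727, 0.2408]
ee_rot: [-0.101, 0.995, 0.0, -0.0]
ft_force: [-0.1, 1.1, -2.6]
grip_width: 0.153
grasp_force: 58.9
```

```bash
python3 -c "
from h import *
st()"
```

```text
t 18.87 pos [ 0.5373 -0.0727  0.2408] z [-6.e-04  1.e-04 -1.e+00] yaw -2.9401 F [-0.06  1.08 -2.64] M [ 0.147  0.083 -0.063] grip 0.153 58.9 q [-0.4   0.14  0.5   1.69 -0.07  1.32  1.89]
```

Emit:
carry_out:
  commands:
    - [[0,0,0,0,0,0.3],[0,0,0,0,0,0.3],[0,0,0,0,0,0.3],[0,0,0,0,0,0.3],[0,0,0,0,0,0.3],[0,0,0,0,0,0.3],[0,0,0,0,0,0.2],[0,0,0,0,0,0]]

```text
clock: 19.53
position: [0.5373, -0.0725, 0.2408]
ee_rot: [0.003, 1.0, 0.0, -0.0]
ft_force: [-1.4, 2.5, -3.8]
grip_width: 0.158
grasp_force: 58.7
```

```bash
python3 -c "
from h import *
st()"
```

```text
t 19.53 pos [ 0.5373 -0.0725  0.2408] z [-7.e-04  3.e-04 -1.e+00] yaw 3.1349 F [-1.42  2.51 -3.81] M [ 0.346  0.123 -0.007] grip 0.158 58.7 q [-0.41  0.14  0.51  1.69 -0.07  1.32  1.68]
```

Emit:
carry_out:
  commands:
    - [[0,0,0,0,0,0.3],[0,0,0,0,0,0.3],[0,0,0,0,0,0.3],[0,0,0,0,0,0.3],[0,0,0,0,0,0.3],[0,0,0,0,0,0.3],[0,0,0,0,0,0.1],[0,0,0,0,0,0]]

```text
clock: 20.2
position: [0.5373, -0.0723, 0.2408]
ee_rot: [0.102, 0.995, 0.0, -0.0]
ft_force: [-0.8, 3.8, -3.3]
grip_width: 0.16
grasp_force: 58.7
```

```bash
python3 -c "
from h import *
st()"
```

```text
t 20.2 pos [ 0.5373 -0.0723  0.2408] z [-6.e-04  6.e-04 -1.e+00] yaw 2.9373 F [-0.85  3.78 -3.31] M [ 0.613  0.257 -0.08 ] grip 0.16 58.7 q [-0.42  0.14  0.53  1.69 -0.08  1.32  1.48]
```

The pin is in the target gap with no catch, at twist 0.354. A close look at the ladder and pin should narrow down where the stop wall is.

```bash
python3 - <<'E'
from h import *
im=np.mean([camera("scene") for _ in range(3)],0).astype(np.uint8)
b=(275,238,305,300); cv2.imwrite("pics/s4.png",cv2.resize(im[b[1]:b[3],b[0]:b[2],::-1],None,fx=9.6,fy=9.6,interpolation=cv2.INTER_CUBIC))
o=np.array([.5372,-.0728,0])
for s in (-.2,-.1,0,.1,.2,.354):
    a=s-.558
    w=a-3.0/30
    print(s,"pin36",proj("scene",o+[.036*np.cos(a),.036*np.sin(a),.0929]).round(2),"wall r28,34 z.088",[(proj("scene",o+[r*np.cos(w),r*np.sin(w),.088])).round(2).tolist() for r in(.028,.034)])
E
```

```text
-0.2 pin36 [284.81 271.33] wall r28,34 z.088 [[283.77, 270.22], [283.28, 272.26]]
-0.1 pin36 [286.59 271.31] wall r28,34 z.088 [[285.13, 270.31], [284.94, 272.36]]
0 pin36 [288.35 271.17] wall r28,34 z.088 [[286.5, 270.29], [286.61, 272.35]]
0.1 pin36 [290.09 270.91] wall r28,34 z.088 [[287.87, 270.19], [288.27, 272.22]]
0.2 pin36 [291.79 270.53] wall r28,34 z.088 [[289.21, 269.99], [289.9, 271.97]]
0.354 pin36 [294.27 269.72] wall r28,34 z.088 [[291.21, 269.5], [292.34, 271.37]]
```

View pics/s4.png

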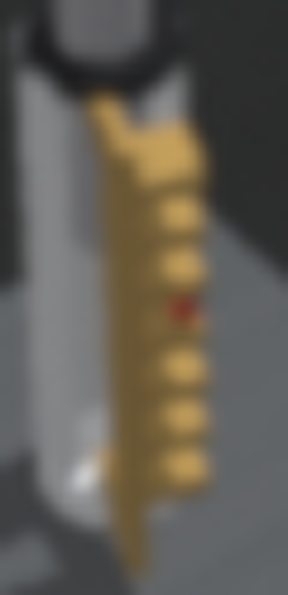

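The red tip is at crop (183,310), or (294.1,270.3) in the full image, where I predicted it for twist 0.354. It is above the 4th tooth from the bottom. The wall edge is near x≈291, so the stop should be in the upper part of its range, about twist 0.15 to 0.2. I'll move to 0.23, then step finely.

Emit:
carry_out:
  commands:
    - [[0,0.008,0,0,0,0.2],[0,0,0,0,0,0.2],[0,0,0,0,0,0.2],[0,0,0,0,0,0.2],[0,0,0,0,0,0.2],[0,0,0,0,0,0.15],[0,0,0,0,0,0]]

```text
clock: 20.93
position: [0.5374, -0.0723, 0.241]
ee_rot: [0.163, 0.987, 0.0, -0.0]
ft_force: [-2.9, 4.6, -3.4]
grip_width: 0.157
grasp_force: 58.7
```

```bash
python3 -c "
from h import *
st()"
```

```text
t 20.93 pos [ 0.5374 -0.0723  0.241 ] z [-4.e-04  4.e-04 -1.e+00] yaw 2.8135 F [-2.85  4.63 -3.39] M [ 0.825  0.478 -0.031] grip 0.157 58.7 q [-0.43  0.15  0.54  1.69 -0.08  1.32  1.36]
```

Emit:
carry_out:
  commands:
    - [[0,0,0,0,0,0.06],[0,0,0,0,0,0]]

```text
clock: 21.1
position: [0.5374, -0.0723, 0.241]
ee_rot: [0.166, 0.986, 0.0, -0.0]
ft_force: [-3.5, 4.0, -3.8]
grip_width: 0.157
grasp_force: 58.7
```

```bash
python3 -c "
from h import *
st()"
```

```text
t 21.1 pos [ 0.5374 -0.0723  0.241 ] z [-4.e-04  4.e-04 -1.e+00] yaw 2.8079 F [-3.46  4.02 -3.81] M [ 0.785  0.489 -0.124] grip 0.157 58.7 q [-0.43  0.15  0.54  1.69 -0.08  1.32  1.36]
```

Emit:
carry_out:
  commands:
    - [[0,0,0,0,0,0.07],[0,0,0,0,0,0]]

```text
clock: 21.27
position: [0.5374, -0.0723, 0.2411]
ee_rot: [0.17, 0.985, 0.0, -0.0]
ft_force: [-2.1, 4.4, -3.5]
grip_width: 0.162
grasp_force: 58.7
```

```bash
python3 -c "
from h import *
st()"
```

```text
t 21.27 pos [ 0.5374 -0.0723  0.2411] z [-4.e-04  3.e-04 -1.e+00] yaw 2.8006 F [-2.1   4.39 -3.5 ] M [ 0.804  0.497 -0.032] grip 0.162 58.7 q [-0.43  0.15  0.54  1.69 -0.08  1.32  1.35]
```

Emit:
carry_out:
  commands:
    - [[0,0,0,0,0,0.08],[0,0,0,0,0,0]]

```text
clock: 21.43
position: [0.5374, -0.0722, 0.241]
ee_rot: [0.174, 0.985, 0.0, -0.0]
ft_force: [-2.0, 4.5, -3.3]
grip_width: 0.152
grasp_force: 58.7
```

```bash
python3 -c "
from h import *
st()"
```

```text
t 21.43 pos [ 0.5374 -0.0722  0.241 ] z [-4.e-04  4.e-04 -1.e+00] yaw 2.7922 F [-2.05  4.55 -3.26] M [ 0.861  0.463 -0.049] grip 0.152 58.7 q [-0.43  0.15  0.54  1.69 -0.08  1.32  1.34]
```

Emit:
carry_out:
  commands:
    - [[0,0,0,0,0,0.07],[0,0,0,0,0,0]]

```text
clock: 21.6
position: [0.5374, -0.0722, 0.2411]
ee_rot: [0.177, 0.984, 0.0, -0.0]
ft_force: [-2.6, 4.6, -2.5]
grip_width: 0.16
grasp_force: 58.7
```

```bash
python3 -c "
from h import *
st()"
```

```text
t 21.6 pos [ 0.5374 -0.0722  0.2411] z [-4.e-04  4.e-04 -1.e+00] yaw 2.7848 F [-2.58  4.61 -2.45] M [0.823 0.465 0.006] grip 0.16 58.7 q [-0.43  0.15  0.54  1.69 -0.08  1.32  1.33]
```

Emit:
carry_out:
  commands:
    - [[0,0,0,0,0,0.07],[0,0,0,0,0,0]]

```text
clock: 21.77
position: [0.5374, -0.0722, 0.241]
ee_rot: [0.181, 0.983, 0.0, -0.0]
ft_force: [-3.3, 4.3, -3.5]
grip_width: 0.155
grasp_force: 58.7
```

```bash
python3 -c "
from h import *
st()"
```

```text
t 21.77 pos [ 0.5374 -0.0722  0.241 ] z [-4.e-04  4.e-04 -1.e+00] yaw 2.7775 F [-3.33  4.32 -3.53] M [ 0.848  0.472 -0.031] grip 0.155 58.7 q [-0.44  0.15  0.54  1.69 -0.08  1.32  1.33]
```

Emit:
carry_out:
  commands:
    - [[0,0,0,0,0,0.08],[0,0,0,0,0,0]]

```text
clock: 21.93
position: [0.5374, -0.0722, 0.241]
ee_rot: [0.185, 0.983, 0.0, -0.0]
ft_force: [-2.9, 3.8, -4.1]
grip_width: 0.158
grasp_force: 58.7
```

```bash
python3 -c "
from h import *
st()"
```

```text
t 21.93 pos [ 0.5374 -0.0722  0.241 ] z [-4.e-04  4.e-04 -1.e+00] yaw 2.7691 F [-2.92  3.77 -4.09] M [ 0.859  0.556 -0.1  ] grip 0.158 58.7 q [-0.44  0.15  0.54  1.69 -0.08  1.32  1.32]
```

Emit:
carry_out:
  commands:
    - [[0,0,0,0,0,0.08],[0,0,0,0,0,0]]

```text
clock: 22.1
position: [0.5374, -0.0722, 0.241]
ee_rot: [0.189, 0.982, 0.0, -0.0]
ft_force: [-3.3, 4.3, -4.2]
grip_width: 0.157
grasp_force: 58.7
```

```bash
python3 -c "
from h import *
st()"
```

```text
t 22.1 pos [ 0.5374 -0.0722  0.241 ] z [-4.e-04  4.e-04 -1.e+00] yaw 2.7607 F [-3.31  4.34 -4.22] M [ 0.833  0.523 -0.002] grip 0.157 58.7 q [-0.44  0.15  0.54  1.69 -0.08  1.32  1.31]
```

Emit:
carry_out:
  commands:
    - [[0,0,0,0,0,0.08],[0,0,0,0,0,0]]

```text
clock: 22.27
position: [0.5374, -0.0722, 0.2411]
ee_rot: [0.193, 0.981, 0.0, -0.0]
ft_force: [-2.9, 4.5, -4.0]
grip_width: 0.16
grasp_force: 58.7
```

```bash
python3 -c "
from h import *
st()"
```

```text
t 22.27 pos [ 0.5374 -0.0722  0.2411] z [-3.e-04  4.e-04 -1.e+00] yaw 2.7524 F [-2.9   4.51 -4.03] M [ 0.842  0.44  -0.055] grip 0.16 58.7 q [-0.44  0.15  0.54  1.69 -0.08  1.32  1.3 ]
```

Emit:
carry_out:
  commands:
    - [[0,0,0,0,0,0.08],[0,0,0,0,0,0]]

```text
clock: 22.43
position: [0.5374, -0.0722, 0.241]
ee_rot: [0.198, 0.98, 0.0, -0.0]
ft_force: [-2.9, 4.3, -3.5]
grip_width: 0.156
grasp_force: 58.7
```

```bash
python3 -c "
from h import *
st()"
```

```text
t 22.43 pos [ 0.5374 -0.0722  0.241 ] z [-4.e-04  4.e-04 -1.e+00] yaw 2.744 F [-2.88  4.34 -3.51] M [ 0.834  0.48  -0.067] grip 0.156 58.7 q [-0.44  0.15  0.54  1.69 -0.08  1.32  1.29]
```

Emit:
carry_out:
  commands:
    - [[0,0,0,0,0,0.08],[0,0,0,0,0,0]]

```text
clock: 22.6
position: [0.5374, -0.0722, 0.2411]
ee_rot: [0.202, 0.979, 0.0, -0.0]
ft_force: [-2.7, 4.6, -3.2]
grip_width: 0.156
grasp_force: 58.7
```

```bash
python3 -c "
from h import *
st()"
```

```text
t 22.6 pos [ 0.5374 -0.0722  0.2411] z [-3.e-04  4.e-04 -1.e+00] yaw 2.7357 F [-2.67  4.61 -3.18] M [0.828 0.451 0.009] grip 0.156 58.7 q [-0.44  0.15  0.54  1.69 -0.08  1.32  1.28]
```

Emit:
carry_out:
  commands:
    - [[0,0,0,0,0,0.08],[0,0,0,0,0,0]]

```text
clock: 22.77
position: [0.5374, -0.0722, 0.241]
ee_rot: [0.206, 0.979, 0.0, -0.0]
ft_force: [-1.9, 4.8, -4.7]
grip_width: 0.159
grasp_force: 58.7
```

```bash
python3 - <<'E'
from h import *
st()
im=np.mean([camera("scene") for _ in range(3)],0).astype(np.uint8)
b=(280,262,305,281); cv2.imwrite("pics/s5.png",cv2.resize(im[b[1]:b[3],b[0]:b[2],::-1],None,fx=24,fy=24,interpolation=cv2.INTER_NEAREST))
E
```

```text
t 22.77 pos [ 0.5374 -0.0722  0.241 ] z [-3.e-04  4.e-04 -1.e+00] yaw 2.7274 F [-1.92  4.85 -4.7 ] M [ 0.844  0.471 -0.001] grip 0.159 58.7 q [-0.44  0.15  0.54  1.69 -0.08  1.32  1.28]
```

View pics/s5.png

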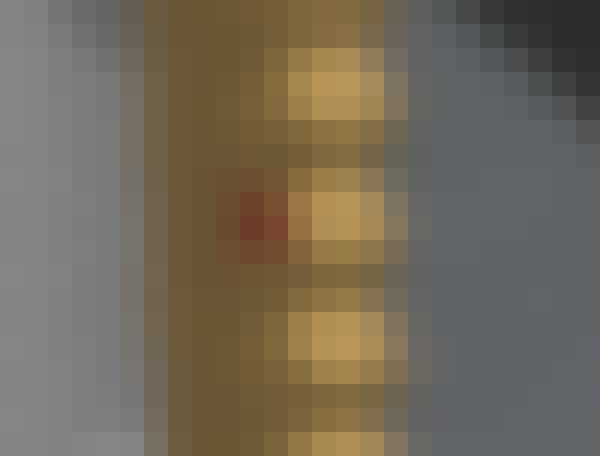

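The red tip is now at about (290.5,271.2), with its left edge next to the dark wall at about x=289, so the stop is close.

Emit:
carry_out:
  commands:
    - [[0,0,0,0,0,0.08],[0,0,0,0,0,0]]

```text
clock: 23.08
position: [0.5374, -0.0722, 0.241]
ee_rot: [0.21, 0.978, 0.0, -0.0]
ft_force: [-2.9, 4.4, -4.1]
grip_width: 0.155
grasp_force: 58.7
```

```bash
python3 -c "
from h import *
st()"
```

```text
t 23.08 pos [ 0.5374 -0.0722  0.241 ] z [-4.e-04  5.e-04 -1.e+00] yaw 2.719 F [-2.94  4.42 -4.09] M [0.877 0.498 0.014] grip 0.155 58.7 q [-0.44  0.15  0.54  1.69 -0.08  1.32  1.27]
```

Emit:
carry_out:
  commands:
    - [[0,0,0,0,0,0.08],[0,0,0,0,0,0]]

```text
clock: 23.25
position: [0.5374, -0.0722, 0.2411]
ee_rot: [0.214, 0.977, 0.0, -0.0]
ft_force: [-2.7, 4.4, -3.4]
grip_width: 0.158
grasp_force: 58.7
```

```bash
python3 -c "
from h import *
st()"
```

```text
t 23.25 pos [ 0.5374 -0.0722  0.2411] z [-3.e-04  4.e-04 -1.e+00] yaw 2.7107 F [-2.67  4.36 -3.44] M [0.867 0.442 0.03 ] grip 0.158 58.7 q [-0.44  0.15  0.55  1.69 -0.08  1.32  1.26]
```

Emit:
carry_out:
  commands:
    - [[0,0,0,0,0,0.08],[0,0,0,0,0,0]]

```text
clock: 23.42
position: [0.5374, -0.0721, 0.241]
ee_rot: [0.218, 0.976, 0.0, -0.0]
ft_force: [-2.8, 5.6, -4.0]
grip_width: 0.159
grasp_force: 58.7
```

```bash
python3 -c "
from h import *
st()"
```

```text
t 23.42 pos [ 0.5374 -0.0721  0.241 ] z [-3.e-04  4.e-04 -1.e+00] yaw 2.7023 F [-2.84  5.63 -4.03] M [0.857 0.508 0.075] grip 0.159 58.7 q [-0.44  0.15  0.55  1.69 -0.08  1.32  1.25]
```

Emit:
carry_out:
  commands:
    - [[0,0,0,0,0,0.06],[0,0,0,0,0,0]]

```text
clock: 23.58
position: [0.5374, -0.0722, 0.2411]
ee_rot: [0.221, 0.975, 0.0, -0.0]
ft_force: [-2.9, 4.6, -4.5]
grip_width: 0.155
grasp_force: 58.7
```

```bash
python3 -c "
from h import *
st()"
```

```text
t 23.58 pos [ 0.5374 -0.0722  0.2411] z [-3.e-04  4.e-04 -1.e+00] yaw 2.6961 F [-2.86  4.59 -4.55] M [0.871 0.453 0.04 ] grip 0.155 58.7 q [-0.44  0.15  0.55  1.69 -0.08  1.32  1.25]
```

Emit:
carry_out:
  commands:
    - [[0,0,0,0,0,0.08],[0,0,0,0,0,0]]

```text
clock: 23.75
position: [0.5375, -0.0721, 0.2411]
ee_rot: [0.225, 0.974, 0.0, -0.0]
ft_force: [-2.6, 4.2, -4.2]
grip_width: 0.153
grasp_force: 58.7
```

```bash
python3 -c "
from h import *
st()"
```

```text
t 23.75 pos [ 0.5375 -0.0721  0.2411] z [-3.e-04  4.e-04 -1.e+00] yaw 2.6877 F [-2.63  4.17 -4.24] M [0.883 0.463 0.05 ] grip 0.153 58.7 q [-0.44  0.15  0.55  1.69 -0.08  1.32  1.24]
```

Emit:
carry_out:
  commands:
    - [[0,0,0,0,0,0.08],[0,0,0,0,0,0]]

```text
clock: 23.92
position: [0.5375, -0.0721, 0.2411]
ee_rot: [0.229, 0.973, 0.0, -0.0]
ft_force: [-2.5, 5.3, -3.6]
grip_width: 0.149
grasp_force: 58.7
```

```bash
python3 -c "
from h import *
st()"
```

```text
t 23.92 pos [ 0.5375 -0.0721  0.2411] z [-3.e-04  4.e-04 -1.e+00] yaw 2.6794 F [-2.49  5.32 -3.57] M [0.828 0.431 0.083] grip 0.149 58.7 q [-0.44  0.15  0.55  1.69 -0.08  1.32  1.23]
```

Emit:
carry_out:
  commands:
    - [[0,0,0,0,0,0.08],[0,0,0,0,0,0]]

```text
clock: 24.08
position: [0.5375, -0.0721, 0.2411]
ee_rot: [0.233, 0.972, 0.0, -0.0]
ft_force: [-2.1, 4.3, -3.7]
grip_width: 0.157
grasp_force: 58.7
```

```bash
python3 -c "
from h import *
st()
im=camera('scene')
print(im[266:276,286:296,0].astype(int)-im[266:276,286:296,1]); print(im[266:276,286:296,0])"
```

```text
t 24.08 pos [ 0.5375 -0.0721  0.2411] z [-3.e-04  4.e-04 -1.e+00] yaw 2.6711 F [-2.06  4.29 -3.67] M [0.876 0.467 0.122] grip 0.157 58.7 q [-0.44  0.15  0.55  1.69 -0.08  1.32  1.22]
[[14 18 19 19 21 24 29 32 33 28]
 [14 18 18 20 20 22 24 25 26 21]
 [13 18 19 20 21 20 21 24 23 16]
 [13 18 19 24 26 24 26 29 29 19]
 [12 18 21 29 38 33 33 34 34 26]
 [13 18 21 31 45 39 34 34 34 29]
 [12 18 21 27 36 34 28 28 28 24]
 [13 19 21 21 24 23 22 23 23 18]
 [12 18 20 20 20 21 24 26 27 19]
 [12 18 19 20 20 23 29 33 34 26]]
[[111 107 106 110 118 130 157 174 176 161]
 [111 107 105 109 114 119 129 141 144 131]
 [111 107 105 106 109 110 117 129 131 118]
 [111 107 105 106 107 116 138 156 157 137]
 [112 107 105 106 109 126 162 182 183 163]
 [113 107 105 106 110 125 158 180 181 167]
 [112 107 105 106 110 118 133 153 153 142]
 [113 108 106 106 109 112 117 126 128 120]
 [112 107 106 106 108 115 130 144 148 134]
 [113 108 106 107 112 126 156 177 181 163]]
```

Emit:
carry_out:
  commands:
    - [[0,0,0,0,0,0.06],[0,0,0,0,0,0]]

```text
clock: 24.3
position: [0.5374, -0.0721, 0.241]
ee_rot: [0.236, 0.972, 0.0, -0.0]
ft_force: [-2.4, 4.9, -4.0]
grip_width: 0.16
grasp_force: 58.7
```

```bash
python3 -c "
from h import *
st()"
```

```text
t 24.3 pos [ 0.5374 -0.0721  0.241 ] z [-4.e-04  5.e-04 -1.e+00] yaw 2.665 F [-2.36  4.86 -3.96] M [0.908 0.426 0.153] grip 0.16 58.7 q [-0.44  0.15  0.55  1.69 -0.08  1.32  1.21]
```

Emit:
carry_out:
  commands:
    - [[0,0,0,0,0,0.06],[0,0,0,0,0,0]]

```text
clock: 24.47
position: [0.5375, -0.072, 0.2411]
ee_rot: [0.239, 0.971, 0.0, -0.0]
ft_force: [-3.5, 4.0, -4.8]
grip_width: 0.157
grasp_force: 58.7
```

```bash
python3 -c "
from h import *
st()"
```

```text
t 24.47 pos [ 0.5375 -0.072   0.2411] z [-2.e-04  4.e-04 -1.e+00] yaw 2.6588 F [-3.46  4.04 -4.82] M [0.884 0.448 0.179] grip 0.157 58.7 q [-0.44  0.15  0.55  1.69 -0.08  1.32  1.21]
```

Emit:
carry_out:
  commands:
    - [[0,0,0,0,0,0.06],[0,0,0,0,0,0.02],[0,0,0,0,0,0]]

```text
clock: 24.72
position: [0.5375, -0.072, 0.2411]
ee_rot: [0.243, 0.97, 0.0, -0.0]
ft_force: [-2.1, 4.7, -3.5]
grip_width: 0.157
grasp_force: 58.7
```

```bash
python3 -c "
from h import *
st()
im=camera('scene')
print(im[266:276,286:296,0].astype(int)-im[266:276,286:296,1])"
```

```text
t 24.72 pos [ 0.5375 -0.072   0.2411] z [-3.e-04  4.e-04 -1.e+00] yaw 2.6506 F [-2.14  4.66 -3.53] M [0.906 0.371 0.195] grip 0.157 58.7 q [-0.44  0.15  0.55  1.69 -0.08  1.32  1.2 ]
[[14 18 18 19 21 24 29 32 33 27]
 [14 18 19 19 20 22 24 26 27 22]
 [14 18 18 20 20 20 22 24 24 16]
 [13 18 20 23 24 22 25 29 28 19]
 [13 18 21 28 32 28 31 34 34 26]
 [13 18 21 30 38 30 31 34 34 28]
 [12 18 21 27 33 28 25 28 28 24]
 [12 18 20 22 23 22 21 23 23 18]
 [12 18 19 20 20 21 24 27 27 19]
 [12 19 20 20 20 23 29 33 33 26]]
```

Emit:
carry_out:
  commands:
    - [[0,0,0,0,0,0.05],[0,0,0,0,0,0.03],[0,0,0,0,0,0]]

```text
clock: 25.02
position: [0.5375, -0.072, 0.2411]
ee_rot: [0.247, 0.969, 0.0, -0.0]
ft_force: [-2.2, 5.1, -4.8]
grip_width: 0.158
grasp_force: 58.7
```

```bash
python3 -c "
from h import *
st()"
```

```text
t 25.02 pos [ 0.5375 -0.072   0.2411] z [-2.e-04  5.e-04 -1.e+00] yaw 2.6423 F [-2.18  5.08 -4.77] M [0.884 0.395 0.203] grip 0.158 58.7 q [-0.45  0.15  0.55  1.69 -0.08  1.32  1.19]
```

Emit:
carry_out:
  commands:
    - [[0,0,0,0,0,0.05],[0,0,0,0,0,0.04],[0,0,0,0,0,0]]

```text
clock: 25.27
position: [0.5375, -0.072, 0.2411]
ee_rot: [0.252, 0.968, 0.0, -0.0]
ft_force: [-1.6, 5.6, -3.6]
grip_width: 0.155
grasp_force: 58.7
```

```bash
python3 -c "
from h import *
st()
im=camera('scene')
print(im[268:274,286:296,0].astype(int)-im[268:274,286:296,1])"
```

```text
t 25.27 pos [ 0.5375 -0.072   0.2411] z [-2.e-04  5.e-04 -1.e+00] yaw 2.6328 F [-1.57  5.62 -3.58] M [0.887 0.44  0.274] grip 0.155 58.7 q [-0.45  0.15  0.55  1.69 -0.08  1.32  1.18]
[[15 18 19 20 21 20 21 24 23 17]
 [14 18 20 23 23 22 26 29 28 19]
 [13 18 21 27 30 27 31 34 34 26]
 [12 19 22 29 35 29 30 34 34 29]
 [12 18 22 26 31 26 25 29 28 24]
 [12 18 20 21 22 22 21 23 23 18]]
```

Emit:
carry_out:
  commands:
    - [[0,0,0,0,0,0],[0,0,0,0,0,0],[0,0,0,0,0,0],[0,0,0,0,0,0]]

```text
clock: 25.65
position: [0.5375, -0.072, 0.2411]
ee_rot: [0.252, 0.968, 0.0, -0.0]
ft_force: [-2.9, 5.1, -4.5]
grip_width: 0.158
grasp_force: 58.7
```

```bash
python3 -c "
from h import *
st()"
```

```text
t 25.65 pos [ 0.5375 -0.072   0.2411] z [-2.e-04  5.e-04 -1.e+00] yaw 2.6329 F [-2.95  5.06 -4.5 ] M [0.871 0.368 0.166] grip 0.158 58.7 q [-0.45  0.15  0.55  1.69 -0.08  1.32  1.18]
```

Emit:
carry_out:
  commands:
    - [[0,0,0,0,0,0],[0,0,0,0,0,0],[0,0,0,0,0,0],[0,0,0,0,0,0]]

```text
clock: 25.98
position: [0.5375, -0.072, 0.2411]
ee_rot: [0.252, 0.968, 0.0, -0.0]
ft_force: [-1.9, 5.6, -4.1]
grip_width: 0.157
grasp_force: 58.7
```

```bash
python3 -c "
from h import *
st()"
```

```text
t 25.98 pos [ 0.5375 -0.072   0.2411] z [-2.e-04  5.e-04 -1.e+00] yaw 2.6329 F [-1.91  5.58 -4.06] M [0.899 0.376 0.241] grip 0.157 58.7 q [-0.45  0.15  0.55  1.69 -0.08  1.32  1.18]
```

```bash
python3 - <<'E'
from h import *
s5=cv2.imread("pics/s5.png")[12::24,12::24,::-1].astype(int)   # b=(280,262)
old=(s5[...,0]-s5[...,1])[268-262:274-262,6:16]
M=[];I=[]
for _ in range(12): I.append(camera("scene").astype(int)); M.append(get_obs()["torque"][2])
im=np.mean(I,0); new=(im[...,0]-im[...,1])[268:274,286:296]
print(old); print(new.round().astype(int)); print(np.mean(M).round(3),np.std(M).round(3)); st()
E
```

```text
[[14 18 19 20 22 21 22 24 23 17]
 [13 18 20 25 29 30 28 30 28 19]
 [13 18 21 31 45 44 38 36 34 26]
 [12 18 21 32 49 50 39 35 34 29]
 [12 18 21 27 37 39 31 30 28 24]
 [13 18 20 22 24 24 23 22 23 17]]
[[14 18 19 19 20 20 21 24 23 16]
 [13 18 20 22 22 23 26 29 29 20]
 [12 18 21 27 30 27 31 35 34 26]
 [12 18 21 29 35 29 30 34 34 29]
 [13 18 21 26 31 26 25 28 28 24]
 [12 18 20 21 23 22 22 23 23 18]]
0.212 0.027
t 26.58 pos [ 0.5375 -0.072   0.241 ] z [-3.e-04  5.e-04 -1.e+00] yaw 2.6329 F [-2.41  5.19 -4.02] M [0.932 0.431 0.171] grip 0.159 58.7 q [-0.45  0.15  0.55  1.69 -0.08  1.32  1.18]
```

```bash
cat > m.py <<'E'
from h import *
M=[];I=[]
for _ in range(8): I.append(camera("scene").astype(int)); M.append(get_obs()["torque"][2])
im=np.mean(I,0); print((im[...,0]-im[...,1])[270:273,288:294].round(1).tolist()); print("Mz",np.mean(M).round(3)); st()
E
```

Emit:
carry_out:
  commands:
    - [[0,0,0,0,0,0.02],[0,0,0,0,0,0.02],[0,0,0,0,0,0]]

```text
clock: 26.83
position: [0.5375, -0.072, 0.241]
ee_rot: [0.254, 0.967, 0.0, -0.0]
ft_force: [-2.7, 5.5, -3.0]
grip_width: 0.158
grasp_force: 58.8
```

```bash
python3 m.py
```

```text
[[21.0, 26.5, 29.8, 27.0, 30.8, 34.4], [21.5, 29.2, 34.5, 29.4, 30.2, 33.8], [21.1, 26.6, 30.9, 26.9, 25.5, 28.0]]
Mz 0.25
t 27.23 pos [ 0.5375 -0.072   0.2411] z [-2.e-04  5.e-04 -1.e+00] yaw 2.6288 F [-2.38  5.5  -4.87] M [0.915 0.446 0.232] grip 0.155 58.7 q [-0.45  0.15  0.55  1.69 -0.08  1.32  1.18]
```

The pin no longer moves and the torque rises with each step, so it is on the stop at about 0.25 N·m. One small step more, then hold.

Emit:
carry_out:
  commands:
    - [[0,0,0,0,0,0.03],[0,0,0,0,0,0]]

```text
clock: 27.4
position: [0.5375, -0.072, 0.241]
ee_rot: [0.255, 0.967, 0.0, -0.0]
ft_force: [-2.5, 4.6, -3.9]
grip_width: 0.156
grasp_force: 58.8
```

```bash
python3 m.py
```

```text
[[21.0, 26.2, 28.6, 26.8, 30.6, 34.4], [21.2, 28.8, 34.6, 29.2, 30.4, 33.6], [20.9, 26.5, 31.2, 26.6, 25.2, 27.9]]
Mz 0.27
t 27.8 pos [ 0.5375 -0.072   0.241 ] z [-2.e-04  5.e-04 -1.e+00] yaw 2.6257 F [-1.32  4.97 -4.68] M [0.897 0.391 0.316] grip 0.156 58.7 q [-0.45  0.15  0.55  1.69 -0.08  1.32  1.18]
```

Emit:
carry_out:
  commands:
    - [[0,0,0,0,0,0.02],[0,0,0,0,0,0],[0,0,0,0,0,0],[0,0,0,0,0,0],[0,0,0,0,0,0]]

```text
clock: 28.22
position: [0.5375, -0.072, 0.2411]
ee_rot: [0.256, 0.967, 0.0, -0.0]
ft_force: [-3.1, 4.7, -3.7]
grip_width: 0.156
grasp_force: 58.8
```

```bash
python3 m.py
```

```text
[[20.8, 26.0, 27.8, 26.2, 30.8, 34.8], [21.4, 28.5, 32.6, 28.4, 30.1, 33.8], [20.6, 25.8, 28.1, 25.8, 25.1, 28.0]]
Mz 0.286
t 28.62 pos [ 0.5375 -0.072   0.241 ] z [-2.e-04  4.e-04 -1.e+00] yaw 2.6236 F [-1.81  4.27 -4.24] M [0.853 0.432 0.309] grip 0.157 58.8 q [-0.45  0.15  0.55  1.69 -0.08  1.32  1.17]
```

Held at about 0.28 N·m for over a second. Now lower it onto the notch.

Emit:
carry_out:
  commands:
    - [[0,0,0.015,0,0,0],[0,0,0.015,0,0,0],[0,0,0.01,0,0,0],[0,0,0,0,0,0],[0,0,0,0,0,0]]

```text
clock: 29.03
position: [0.5375, -0.072, 0.24]
ee_rot: [0.256, 0.967, 0.0, -0.0]
ft_force: [-3.2, 4.5, 0.2]
grip_width: 0.154
grasp_force: 59.5
```

```bash
python3 -c "
from h import *
st()"
```

```text
t 29.03 pos [ 0.5375 -0.072   0.24  ] z [ 2.e-04  7.e-04 -1.e+00] yaw 2.6236 F [-3.24  4.54  0.17] M [0.892 0.938 0.336] grip 0.154 59.5 q [-0.45  0.15  0.55  1.7  -0.08  1.32  1.17]
```

The tooth now carries the mast: Fz≈0 at a raise of about 61.8 mm. Open and retreat straight up.

Emit:
carry_out:
  commands:
    - [[0,0,0,0,0,0],[0,0,0,0,0,0],[0,0,0,0,0,0],[0,0,0,0,0,0],[0,0,0,0,0,0],[0,0,0,0,0,0],[0,0,-0.2,0,0,0],[0,0,-0.4,0,0,0],[0,0,-0.5,0,0,0],[0,0,-0.5,0,0,0],[0,0,-0.5,0,0,0],[0,0,-0.4,0,0,0],[0,0,-0.2,0,0,0],[0,0,0,0,0,0]]
  hand: 0.1

```text
clock: 30.2
position: [0.5382, -0.0727, 0.3495]
ee_rot: [0.256, 0.967, 0.0, 0.001]
ft_force: [0.5, -0.2, -0.2]
grip_width: 0.449
grasp_force: 0.0
```

```bash
python3 - <<'E'
from h import *
st()
im=camera("scene"); b=(220,160,345,300)
cv2.imwrite('pics/s6.png',cv2.resize(im[b[1]:b[3],b[0]:b[2],::-1],None,fx=4,fy=4,interpolation=cv2.INTER_CUBIC))
k,l,s,c=cv2.connectedComponentsWithStats(mask(im,"orange",b)); print(s[1:],c[1:])
E
```

```text
t 30.2 pos [ 0.5382 -0.0727  0.3495] z [ 3.e-03  2.e-04 -1.e+00] yaw 2.6237 F [ 0.49 -0.22 -0.25] M [-0.    -0.002  0.014] grip 0.449 0.0 q [-0.46  0.11  0.56  1.51 -0.06  1.54  1.16]
[[270 206  30  18 312]
 [253 226   1   1   1]] [[284.57692308 215.59615385]
 [253.         226.        ]]
```

View pics/s6.png

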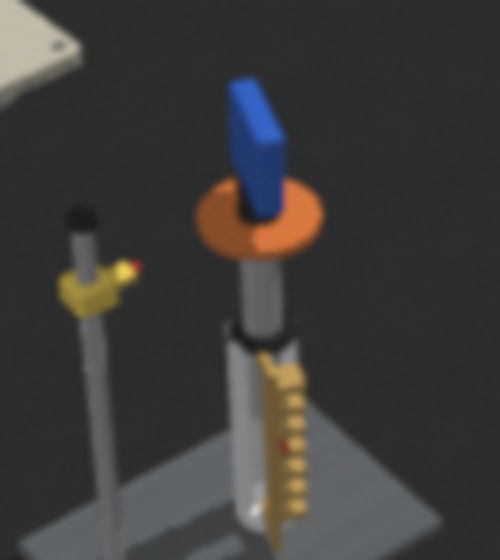

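The collar has stayed up at about row 215.6 with the gripper clear. The pin at crop (284,446) sits on the 4th tooth against the wall, and the pointer tip at crop (136,267) has not moved. Handing in.

```bash
python3 -c "
from workcell import *
print(hand_in())"
```

```text
the job is handed in; nothing more can be done
None
```

The mast is locked on the fourth tooth, with the collar at about 214–215 mm against a pointer height measured at about 216 mm. I pressed it on its stop at about 0.28 N·m for over a second, lowered it onto the notch, let go and handed in; the pointer was untouched. That the hold was on the stop is inferred: torque built up gradually rather than sharply.

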